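# Make up two snowshoe repair kits

## Task

Make up the two snowshoe repair kits from the parts lying on the board: the aluminium splice sleeve and the round tin with the green lid go into the yellow tray, beside the steel grommet setter already there, and the red toe piece, the steel heel crampon and the round tin with the white lid go into the blue tray. Set each part down gently, the same way up as it lay and flat on the tray's floor in a free spot, so that in the end nothing in a tray rests on or touches another thing in it; do not shift the grommet setter or the locking pliers.

Things in the scene. Friction and masses are not known exactly. Their poses are not given: they have to be found in the camera images.
- tray_yellow: open yellow plastic kit tray, fixed to the board: outside 170 x 250 x 18 mm (x, y, z), walls and floor 5 mm thick, so inside 160 x 240 mm with the rim 13 mm above the floor. Origin: centre of its underside (on the board, z = 0; the tray's floor is 5 mm above it); x along the short side, y along the long side, z up. It may stand on the left or the right; the grommet setter already lies somewhere on its floor
- tray_blue: open blue plastic kit tray, fixed to the board: outside 170 x 250 x 18 mm (x, y, z), walls and floor 5 mm thick, so inside 160 x 240 mm with the rim 13 mm above the floor. Origin: centre of its underside (on the board, z = 0; the tray's floor is 5 mm above it); x along the short side, y along the long side, z up. It may stand on the left or the right; empty at the start
- sleeve: splice sleeve for a snowshoe frame: bare aluminium tube, 22 mm across and 70 mm long along its x, lying in two square black clamps 26 mm wide (y) and 26 mm high, 13 mm thick, centred 22 mm either side of the middle. Origin: centre of the underside; z up as it lies. About 80 g. Grip across the clamps (along y, 26 mm)
- tin_green: closed round tin of rivets with a green lid: steel body 46 mm across, lid 48 mm across, 26 mm high in all (lid from 14 mm up). Origin: centre of the underside; z up, lid on top. About 100 g
- tin_white: closed round tin of rivets with a white lid, otherwise as the green one: 48 mm across, 26 mm high. Origin: centre of the underside; z up, lid on top. About 100 g
- toe_piece: red plastic toe piece of a snowshoe binding: base plate 70 mm (x) x 46 mm (y), 5 mm thick, with an upright cheek along each long side, outer faces 46 mm apart, 60 mm long, 28 mm high in all, and a lower toe stop across the +x end. Origin: centre of the underside; z up as it lies, cheeks upward. About 90 g. Grip over the two cheeks (along y, 46 mm)
- crampon: steel heel crampon: channel 64 mm long (x), 36 mm wide (y), with a flange along each long side 18 mm high topped with four pointed teeth reaching 26 mm, teeth upward. Origin: centre of the underside; z up as it lies. About 120 g. Grip over the two flanges (along y, 36 mm)
- setter: steel grommet setter lying in the yellow tray, to be left where it is: a bar 14 mm thick from x = -37 to 13 mm, a thinner neck, and a head 18 mm wide and 16 mm high from x = 27 to 39 mm. Origin: under the bar, on the tray's floor; x along it towards the head. It is loose, 160 g
- pliers: chrome locking pliers lying flat on the board between the trays, a bystander to be left alone: about 220 mm long (x from -108 to 112 mm, jaws at +x), 55 mm wide, 15 mm high. Origin: about the middle, on the board
There are look-alikes about, which are no part of the job. Of the things that look like the tin_green, the smallest one is meant.

How it is judged:
By the outcome, as a careful person would: the job done as asked, in the order asked, and still so for the second after the job is handed in, with the robot touching nothing.
It also fails if it takes over 112 s, if anything falls off the work surface, if the arm or the gripper's body presses on something with over 40 N, if the wrist force passes 120 N, or if a joint passes its speed limit or range.

## Robot

A 6-joint arm with a two-finger parallel gripper is mounted at the origin on the work surface. World frame = base frame: x ahead of the robot, y to its left, z up, the work surface at z = 0. Lengths are in m, angles in rad, forces in N, time in s.
With the tool pointing down it reaches from about 0.375 to 0.9 m from the base axis. Payload 3.1 kg.
Tool frame: the origin (TCP) lies on the centre line of the jaws, within the pads' length; the fingertips stand ahead of it and the grasp point (between the pads) lies 3 mm ahead of it (robot.tip_reach is the z of the fingertips in the tool frame, in m); z points along the fingers, y is the line along which they close (so a half turn about z gives the same grasp; the last joint's range is limited). The gripper opens to 87 mm and grips with 3 to 60 N. Pads are 19 mm wide; open, the fingers measure 117 mm over their backs; the gripper's body (75 mm by 190 mm) begins 51 mm behind the grasp point.
Start: joints at [-1.327, 0.527, 1.433, -0, 1.181, -0.178], TCP at [0.256, -0.57, 0.245] pointing down, gripper open.
Joint ranges: [-3.08, 3.08], [-0.75, 2.2], [0.22, 2.44], [-1.43, 4.57], [0, 2.65], [-2.85, 2.85]. Speed limits (rad/s): [2.79, 2.79, 3.14, 3.14, 3.14, 3.14].

## Interface

Orientations are given as a unit quaternion [x, y, z, w].
In Python, from rig import sensors, eyes, ticket, robot gives the robot as it stands.
- The arm moves only by the tool drive_tool, never from a script. Its argument "deltas" is a list that holds one entry, the list of rows, each a list of 6 numbers: the shift along the tool's x, y, z in mm, then the turn, a rotation vector about the tool's x, y, z in rad. A call has 1 to 8 rows; each row shifts and turns the commanded pose from where the row before left it, along the tool's axes as they then stand; what a row does not reach is not made up. A row lasts 1/12 s, in which the tool goes at most 41.7 mm and 7.16 degrees, less where a joint would pass 70% of its speed; a pose out of reach is approached as far as the arm can. A call is refused whole if a number of a shift passes 41.7 or a number of a turn 0.125, either way. A call with a gripper value outside its range is refused whole. "gripper" is the opening in per cent of the stroke, from 0 (shut) to 100 (fully open), set as the call begins (left out, the last holds). The fingers move at their own pace and stop on an object; "squeeze" is the grip in N (left out, the last holds). Time passes only in rows, so rows that do not move let the fingers close. It gives the time, the measured TCP pose, the force, the opening and the grip force at its end, in the units of the state.
- sensors.get_obs(): the state, without advancing time (a new reading comes with each control period).
- eyes.camera(name): name is "scene" or "top"; returns a dict with "img" (420x560x3 uint8, red, green, blue), "fov_y" (degrees; the focal length in pixels is half the picture's height over the tangent of half this angle, whatever the lens; pixels are square), "cx", "cy" (the principal point, pixels), "D" ([k1, k2, p1, p2, k3] as OpenCV has them; the pictures are not rectified), "xyz" and "attitude" of the camera in the world. Camera axes: x right, y up, looking along -z (the intrinsics and any distortion apply to the point x, -y, -z); pixel columns grow to the right and rows downward; lengths in m; the calibration is good to about 2 mm. A picture is of the moment at which its call begins. There is no depth.
- ticket.hand_in(): hands the job in; it is judged then, once.
The state is a dict: "time": time; "q": joint angles; "joint_velocities": joint speeds; "joint_torque": joint torques, N m; "position": TCP position; "tool_rot": TCP orientation; "ft_force": force on the tool from outside, world axes, zero at the start; "moment": the same for the moment, N m; "grip_width": finger opening in m; "grip_force": force on a finger pad.
Only numpy, scipy, OpenCV 4.12 (cv2) and the standard library are available. Lean on these libraries where they do the work, as an engineer would, in place of code of your own. Each camera call takes 0.05 s, during which the arm holds its last target. There are 200 camera calls.

## Working session

There is one attempt and no reset: what is moved stays moved. The work goes in short steps, Python scripts to look and compute and a tool call to move; the robot and the scene stay as the last step left them, time stands still between calls to the robot, and variables do not carry over. Pictures are saved under pics/ and viewed, at most 14 in all, crops included, and the job is handed in when it is done.

Besides the shell and the picture viewer there is one more tool, called after ">>>" as name([rows], argument=value, ...), one row to a line, values as JSON. drive_tool: Moves the arm, as the interface text tells. Its arguments: {"type":"object","properties":{"deltas":{"type":"array"},"gripper":{"type":"number"},"squeeze":{"type":"number"}},"required":["deltas"]}

```bash
mkdir -p pics; ls; cat > h.py <<'E'
import numpy as np,cv2
from scipy.spatial.transform import Rotation as R
from rig import sensors,eyes,ticket,robot
def cam(n):
    c=eyes.camera(n); np.save(f'/tmp/{n}.npy',c,allow_pickle=True); return c
def load(n): return np.load(f'/tmp/{n}.npy',allow_pickle=True).item()
def K(c):
    h=c['img'].shape[0]; f=h/2/np.tan(np.radians(c['fov_y'])/2)
    return np.array([[f,0,c['cx']],[0,f,c['cy']],[0,0,1]])
def rot(c):
    a=np.array(c['attitude'],float); return a if a.shape==(3,3) else R.from_quat(a).as_matrix()
def px2w(c,uv,z):
    p=cv2.undistortPoints(np.array(uv,float).reshape(-1,1,2),K(c),np.array(c['D'],float)).reshape(-1,2)
    d=np.c_[p[:,0],-p[:,1],-np.ones(len(p))]@rot(c).T
    o=np.array(c['xyz']); return o+d*((np.broadcast_to(z,len(p))-o[2])/d[:,2])[:,None]
def w2px(c,P):
    q=(np.array(P,float).reshape(-1,3)-c['xyz'])@rot(c); q=q*[1,-1,-1]
    return cv2.projectPoints(q,np.zeros(3),np.zeros(3),K(c),np.array(c['D'],float))[0].reshape(-1,2)
def save(c,fn,box=None,s=1):
    im=c['img'][:,:,::-1]
    if box: im=im[box[1]:box[3],box[0]:box[2]]
    cv2.imwrite(fn,cv2.resize(im,None,fx=s,fy=s,interpolation=cv2.INTER_CUBIC))
E
python3 - <<'E'
from h import *
for n in('scene','top'):
    c=cam(n); print({k:v for k,v in c.items() if k!='img'}); save(c,f'pics/{n}0.png',None,1.4)
print(sensors.get_obs(), robot.tip_reach)
E
```

```text
pics
{'fov_y': 49.596753841646844, 'cx': 286.54769474364264, 'cy': 220.52555648630397, 'D': array([-0.0215339,  0.       ,  0.       ,  0.       ,  0.       ]), 'xyz': array([0.84194423, 0.60167712, 0.51310654]), 'attitude': array([0.12252146, 0.44339534, 0.86176666, 0.21388615])}
{'fov_y': 52.37623064037019, 'cx': 283.1391828586146, 'cy': 209.58845383979622, 'D': array([-0.10827742,  0.        ,  0.        ,  0.        ,  0.        ]), 'xyz': array([ 0.32728408, -0.00505967,  0.80053222]), 'attitude': array([-0.081003  ,  0.08268513,  0.70301604, -0.70169091])}
{'time': 0.1, 'q': array([-1.32748774e+00,  5.28378415e-01,  1.43376189e+00, -3.66941884e-05,
        1.18139216e+00, -1.78509998e-01]), 'joint_velocities': array([-0.00061611, -0.00119817, -0.00492887,  0.00074385,  0.00123141,
        0.00061232]), 'joint_torque': array([-3.78968407e-04, -4.40984988e+01, -1.77150768e+01,  6.35165465e-02,
        5.33687475e-02, -4.15093564e-05]), 'position': array([ 0.25575054, -0.56960877,  0.24367015]), 'tool_rot': array([ 9.77839038e-01,  2.09355857e-01, -4.83765840e-05, -9.68845341e-04]), 'ft_force': array([ 0.29879944, -0.47432157, -0.30783884]), 'moment': array([-0.02957433, -0.06452821,  0.01318212]), 'grip_force': 0.0, 'grip_width': 0.0868875067489122} 0.022
```

View pics/top0.png

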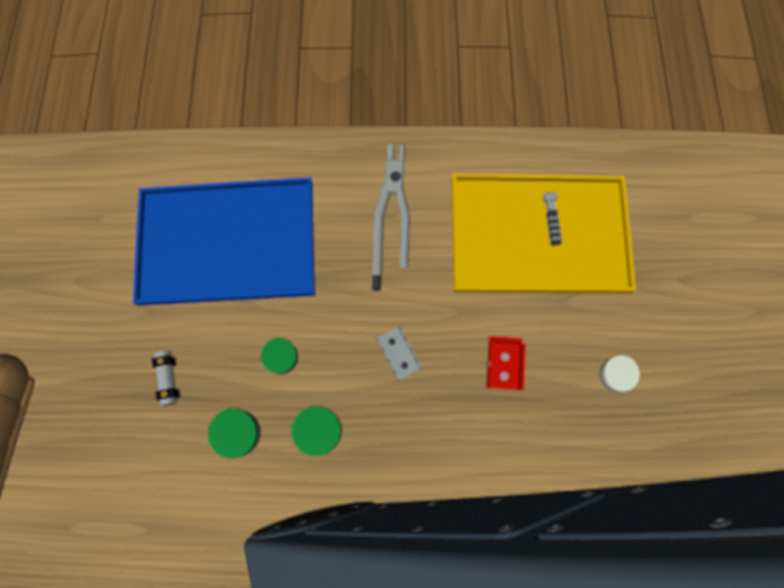

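View pics/scene0.png

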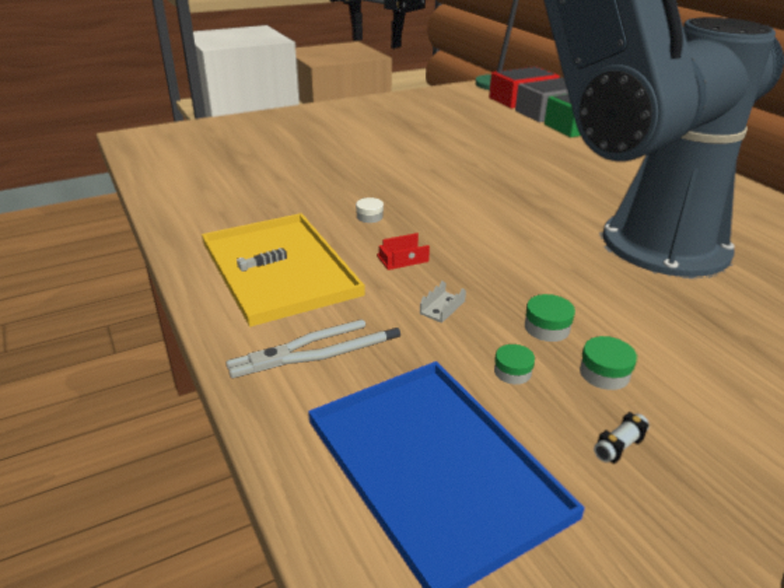

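The top view (1.4x) shows three green-lidded tins: (279,356), (233,433) and (316,431). The one at (279,356) is clearly the smallest, so it should be tin_green, at about 48 mm across. I'll confirm that and measure it in enlarged crops.

```bash
python3 - <<'E'
from h import *
c=load('top')
save(c,'pics/cropL.png',(90,220,290,340),4)
save(c,'pics/cropR.png',(260,220,470,300),3.8)
save(c,'pics/cropT.png',(310,115,460,215),5)
E
```

```text
(no output)
```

View pics/cropL.png

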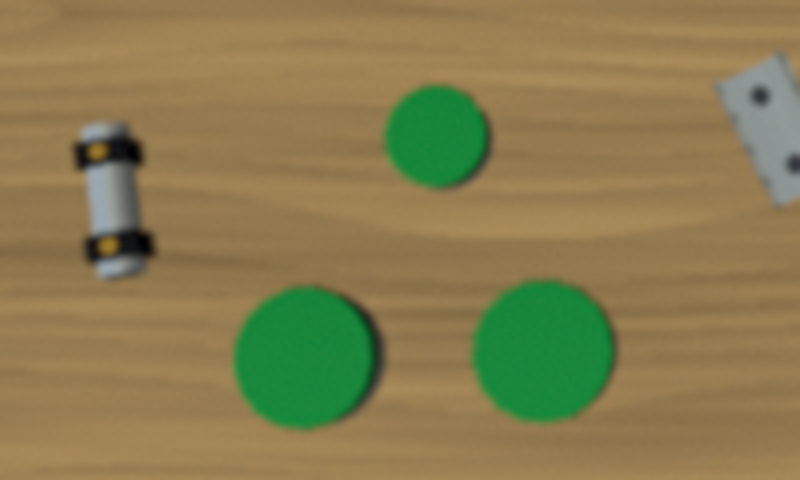

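View pics/cropR.png

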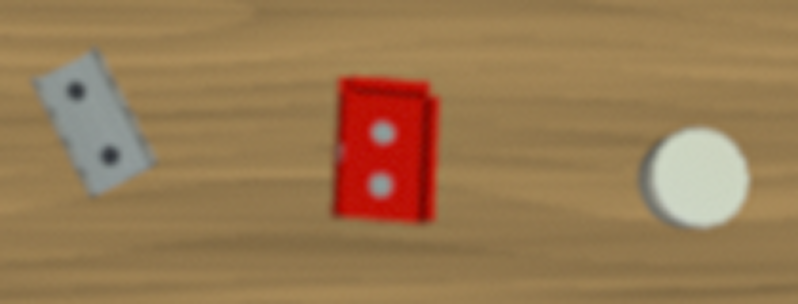

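View pics/cropT.png

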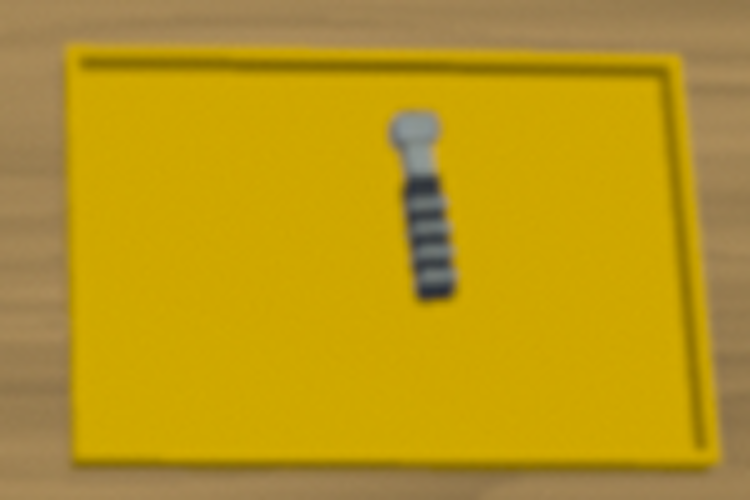

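The crop shows lid radii of about 51, 70 and 70 px. The small tin at top pixel (199,254) is therefore the one to use, and the other two are oversized look-alikes. Next I'll fit the poses by projecting hulls of the parts.

```bash
cat > fit.py <<'E'
from h import *
from scipy.optimize import minimize
def box(x0,x1,y0,y1,z0,z1): return np.array([[x,y,z] for x in(x0,x1) for y in(y0,y1) for z in(z0,z1)])/1000
t=np.linspace(0,2*np.pi,40,endpoint=False)
def cyl(r,z0,z1): return np.array([[r*np.cos(a),r*np.sin(a),z] for a in t for z in(z0,z1)])/1000
M={'sleeve':np.r_[box(15.5,28.5,-13,13,0,26),box(-28.5,-15.5,-13,13,0,26),np.array([[x,11*np.cos(a),13+11*np.sin(a)] for a in t for x in(-35,35)])/1000],
 'tin':np.r_[cyl(23,0,14),cyl(24,14,26)],
 'toe':np.r_[box(-35,35,-23,23,0,5),box(-30,30,-23,23,0,28)],
 'crampon':np.r_[box(-32,32,-18,18,0,22)],
 'setter':np.r_[box(-37,13,-7,7,0,14),box(27,39,-9,9,0,16)],
 'tray':box(-85,85,-125,125,0,18)}
def world(m,p,z0=0):
    return M[m]@R.from_euler('z',p[2]).as_matrix().T+[p[0],p[1],z0]
S=4
def hullmask(c,P,roi):
    uv=w2px(c,P); h=cv2.convexHull(((uv-roi[:2]+.5)*S*16-8).astype(np.int32).reshape(-1,1,2))
    m=np.zeros(((roi[3]-roi[1])*S,(roi[2]-roi[0])*S),np.uint8); cv2.fillConvexPoly(m,h,1,shift=4); return m
def mask(c,roi,f):
    im=c['img'][roi[1]:roi[3],roi[0]:roi[2]]
    im=cv2.resize(im,None,fx=S,fy=S,interpolation=cv2.INTER_CUBIC)
    m=f(im.astype(int),cv2.cvtColor(im,cv2.COLOR_RGB2HSV).astype(int)).astype(np.uint8)
    m=cv2.morphologyEx(m,cv2.MORPH_OPEN,np.ones((5,5),np.uint8))
    n,l,s,_=cv2.connectedComponentsWithStats(m); m=(l==1+s[1:,4].argmax()).astype(np.uint8)
    cs,_=cv2.findContours(m,cv2.RETR_EXTERNAL,cv2.CHAIN_APPROX_NONE); h=cv2.convexHull(np.vstack(cs))
    return cv2.fillConvexPoly(m*0,h,1)
def fit(m,p0,views,z0=0):
    ms=[(c,roi,mask(c,roi,f)) for c,roi,f in views]
    def cost(p): return sum(1-(a&b).sum()/(a|b).sum() for c,roi,b in ms for a in [hullmask(c,world(m,p,z0),roi)])
    best=None
    for s in(1,-1):
        r=minimize(cost,p0,method='Nelder-Mead',options=dict(initial_simplex=np.array(p0)+np.r_[np.zeros((1,3)),np.diag([.006*s,.006,.1*s])],xatol=1e-4,fatol=1e-5,maxiter=300))
        if best is None or r.fun<best.fun: best=r
    return best.x,[round(cost(best.x),3)]
E
cat > run1.py <<'E'
from fit import *
c=load('top'); s=load('scene')
grn=lambda r,h:(h[...,0]>45)&(h[...,0]<85)&(h[...,1]>80)
red=lambda r,h:((h[...,0]<6)|(h[...,0]>172))&(h[...,1]>150)
gry=lambda r,h:h[...,1]<75
slv=lambda r,h:(h[...,1]<75)|(h[...,2]<45)
blu=lambda r,h:(h[...,0]>100)&(h[...,0]<130)&(h[...,1]>120)
yel=lambda r,h:(h[...,0]>20)&(h[...,0]<30)&(h[...,1]>215)
def g(u,v,z): return px2w(c,[[u/1.4,v/1.4]],z)[0][:2]
def roi(u,v,w,h=None): u,v=u/1.4,v/1.4; h=h or w; return np.array([u-w,v-h,u+w,v+h]).astype(int)
def clip(r): return np.clip(r,0,[560,420,560,420])
def go(name,m,uv,suv,yaw,ft,fs,w,ws,z0=0,both=1):
    p0=[*g(*uv,.013),yaw]
    for vs in ([('top')],[('scene')],['top','scene']):
        V=[]
        if 'top' in vs: V.append((c,clip(roi(*uv,w)),ft))
        if 'scene' in vs: V.append((s,clip(roi(*suv,ws)),fs))
        x,f=fit(m,p0,V,z0); print(name,vs,np.round(x[:2]*1000,1),round(np.degrees(x[2]),1),f)
tf=lambda r,h:grn(r,h)
M['lid']=cyl(24,14,26)
go('green','lid',(279,356),(515,362),0,grn,grn,25,28)
go('white','tin',(621,373),(370,210),0,gry,gry,25,20)
go('toe','toe',(506,363),(404,252),0,red,red,35,30)
go('sleeve','sleeve',(165,378),(622,438),0,slv,slv,30,35)
go('crampon','crampon',(400,353),(442,302),.4,gry,gry,33,24)
go('setter','setter',(553,218),(263,259),.1,lambda r,h:h[...,1]<150,lambda r,h:h[...,1]<140,27,25,.005)
go('blue','tray',(225,241),(445,480),.03,blu,blu,90,110)
go('yellow','tray',(542,233),(282,265),0,yel,yel,90,70)
E
python3 run1.py
```

```text
green ['top'] [429.  148.8] 2.5 [np.float64(0.078)]
green ['scene'] [426.  146.8] -7.5 [np.float64(0.084)]
green ['top', 'scene'] [427.6 148.3] -1.6 [np.float64(0.168)]
white ['top'] [ 403.  -303.9] 1.9 [np.float64(0.021)]
white ['scene'] [ 400.5 -304.4] 3.4 [np.float64(0.024)]
white ['top', 'scene'] [ 402.5 -304. ] -3.3 [np.float64(0.104)]
toe ['top'] [ 420.4 -152. ] -6.1 [np.float64(0.07)]
toe ['scene'] [ 415.9 -152.2] -4.7 [np.float64(0.04)]
toe ['top', 'scene'] [ 418.9 -152. ] -4.1 [np.float64(0.176)]
sleeve ['top'] [398.8 302.3] 13.7 [np.float64(0.174)]
sleeve ['scene'] [396.1 300.1] 13.3 [np.float64(0.122)]
sleeve ['top', 'scene'] [398.4 301.7] 14.1 [np.float64(0.319)]
crampon ['top'] [432.8  -9.1] 27.5 [np.float64(0.036)]
crampon ['scene'] [432.   -9.5] 27.9 [np.float64(0.053)]
crampon ['top', 'scene'] [432.5  -9.3] 27.1 [np.float64(0.098)]
setter ['top'] [ 621.6 -227.5] 3.2 [np.float64(0.11)]
setter ['scene'] [ 618.4 -229. ] 4.5 [np.float64(0.075)]
setter ['top', 'scene'] [ 620.2 -228.1] 4.4 [np.float64(0.206)]
blue ['top'] [593.3 236.4] 3.1 [np.float64(0.025)]
blue ['scene']
[... 162 characters left out ...]
k (most recent call last):
  File "run1.py", line 28, in <module>
    go('yellow','tray',(542,233),(282,265),0,yel,yel,90,70)
    ~~^^^^^^^^^^^^^^^^^^^^^^^^^^^^^^^^^^^^^^^^^^^^^^^^^^^^^
  File "run1.py", line 18, in go
    x,f=fit(m,p0,V,z0); print(name,vs,np.round(x[:2]*1000,1),round(np.degrees(x[2]),1),f)
        ~~~^^^^^^^^^^^
  File "fit.py", line 27, in fit
    ms=[(c,roi,mask(c,roi,f)) for c,roi,f in views]
               ~~~~^^^^^^^^^
  File "fit.py", line 23, in mask
    n,l,s,_=cv2.connectedComponentsWithStats(m); m=(l==1+s[1:,4].argmax()).astype(np.uint8)
                                                         ~~~~~~~~~~~~~~^^
ValueError: attempt to get argmax of an empty sequence
```

```bash
python3 - <<'E'
from fit import *
c=load('top'); s=load('scene')
def cr(x,y,x0,y0,k): return [(x+.5)/k-.5+x0,(y+.5)/k-.5+y0]
a,b=px2w(c,[cr(97,152,90,220,4),cr(109,245,90,220,4)],.026); print('bolts',a,b,np.degrees(np.arctan2(*(a-b)[1::-1])))
a,b=px2w(c,[cr(382,132,260,220,3.8),cr(380,184,260,220,3.8)],.005); print('rivets',a,b,np.degrees(np.arctan2(*(a-b)[1::-1])))
a,b=px2w(c,[cr(76,91,260,220,3.8),cr(110,155,260,220,3.8)],.002); print('cr',(a+b)/2,np.degrees(np.arctan2(*(a-b)[1::-1])))
P={'sleeve':(.397,.301,np.radians(8)),'toe':(.418,-.152,np.radians(-3))}
tiles=[]
for n,p in P.items():
    for cc in(c,s):
        u=w2px(cc,[[p[0],p[1],.013]])[0]; x0,y0=(u-[27,27]).astype(int); k=7
        im=cv2.resize(cc['img'][y0:y0+54,x0:x0+54,::-1],None,fx=k,fy=k,interpolation=cv2.INTER_CUBIC)
        W=world(n,p)
        for q in range(0,16,8):
            for i,j in((0,1),(0,2),(0,4),(3,1),(3,2),(3,7),(5,1),(5,4),(5,7),(6,2),(6,4),(6,7)):
                e=((w2px(cc,W[[q+i,q+j]])-[x0,y0]+.5)*k-.5).astype(int); cv2.line(im,e[0].tolist(),e[1].tolist(),(255,255,0),1)
        tiles.append(im)
cv2.imwrite('pics/ov.png',cv2.resize(np.vstack([np.hstack(tiles[:2]),np.hstack(tiles[2:])]),(600,600)))
E
```

```text
bolts [0.41955135 0.30595228 0.026     ] [0.37693235 0.2969697  0.026     ] 11.901727120888792
rivets [ 0.42861254 -0.15158922  0.005     ] [ 0.40295944 -0.14959937  0.005     ] -4.435399858315915
cr [ 0.4340984  -0.00878286  0.002     ] 27.69486307574404
```

View pics/ov.png

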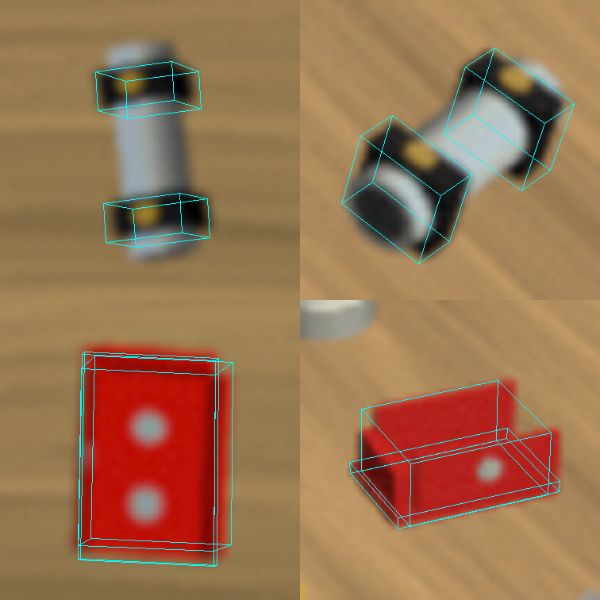

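The overlays match: the sleeve is at about (397.5, 301) with yaw 12°, and the toe piece at (418,-152) with yaw -4.5°. I'll write a small row calculator and start with the sleeve.

```bash
cat > plan.py <<'E'
# usage: plan.py "x,y,z,psi,step" ... (mm, deg) -> tool-frame rows from measured pose (tool down)
import sys,json
from h import *
o=sensors.get_obs(); X=R.from_quat(o['tool_rot']).as_matrix()[:,0]
p=np.array(o['position'])*1000; y=np.arctan2(X[1],X[0])
print('t',round(o['time'],2),'p',p.round(1),'psi',round(np.degrees(y),1),'w',round(o['grip_width']*1000,1))
rows=[]
for a in sys.argv[1:]:
    x,yy,z,ps,st=map(float,a.split(',')); g=np.array([x,yy,z]); ps=np.radians(ps)
    n=max(1,int(np.ceil(max(np.linalg.norm(g-p)/st,abs(ps-y)/.11))))
    p0,y0=p.copy(),y
    for i in range(1,n+1):
        d=p0+(g-p0)*i/n-p; c,s=np.cos(y),np.sin(y)
        r=np.round([d[0]*c+d[1]*s,d[0]*s-d[1]*c,-d[2]]); th=np.round(-(y0+(ps-y0)*i/n-y),2)
        p=p+[r[0]*c+r[1]*s,r[0]*s-r[1]*c,-r[2]]; y-=th
        rows.append([int(v) for v in r]+[0,0,float(th)])
    rows.append('|')
s=''
k=0
for r in rows:
    if r=='|': s+=' |'; continue
    if k%8==0: s+='\n'
    s+=json.dumps(r,separators=(',',':'))+','; k+=1
print(s,'\nend',p.round(1),round(np.degrees(y),1))
E
python3 plan.py 420,-300,200,20,36 460,0,180,12,36 400,290,130,12,36 397.5,301,80,12,30
```

```text
t 0.1 p [ 255.8 -569.6  243.7] psi 24.2 w 86.9

[29,-20,5,0,0,0.01],[29,-20,5,0,0,0.01],[28,-20,5,0,0,0.0],[29,-21,4,0,0,0.01],[28,-21,5,0,0,0.01],[28,-21,5,0,0,0.01],[28,-21,5,0,0,0.01],[28,-21,5,0,0,0.0],
[27,-22,5,0,0,0.01], |[16,-30,2,0,0,0.02],[15,-30,2,0,0,0.01],[15,-30,3,0,0,0.02],[14,-31,2,0,0,0.01],[14,-30,2,0,0,0.02],[13,-31,2,0,0,0.01],[13,-31,2,0,0,0.02],
[12,-31,2,0,0,0.02],[12,-32,3,0,0,0.01], |[0,-33,6,0,0,0.0],[0,-33,5,0,0,0.0],[1,-33,6,0,0,0.0],[0,-33,5,0,0,0.0],[0,-32,6,0,0,0.0],[0,-33,5,0,0,0.0],
[1,-33,6,0,0,0.0],[0,-33,5,0,0,0.0],[0,-33,6,0,0,0.0], |[0,-6,25,0,0,0.0],[0,-5,25,0,0,0.0], | 
end [397.5 300.6  79.7] 12.1
```

>>> drive_tool([
  [[29,-20,5,0,0,0.01],[29,-20,5,0,0,0.01],[28,-20,5,0,0,0],[29,-21,4,0,0,0.01],[28,-21,5,0,0,0.01],[28,-21,5,0,0,0.01],[28,-21,5,0,0,0.01],[28,-21,5,0,0,0]],
], gripper=60)

```text
time: 0.77
position: [0.4028, -0.329, 0.2051]
tool_rot: [0.984, 0.18, -0.0, -0.0]
ft_force: [0.6, 0.3, -0.3]
grip_width: 0.0532
grip_force: 0.0
```

>>> drive_tool([
  [[27,-22,5,0,0,0.01],[16,-30,2,0,0,0.02],[15,-30,2,0,0,0.01],[15,-30,3,0,0,0.02],[14,-31,2,0,0,0.01],[14,-30,2,0,0,0.02],[13,-31,2,0,0,0.01],[13,-31,2,0,0,0.02]],
])

```text
time: 1.43
position: [0.4511, -0.0657, 0.1853]
tool_rot: [0.993, 0.12, -0.0, -0.0]
ft_force: [1.2, -0.4, 0.3]
grip_width: 0.0523
grip_force: 0.0
```

>>> drive_tool([
  [[12,-31,2,0,0,0.02],[12,-32,3,0,0,0.01],[0,-33,6,0,0,0],[0,-33,5,0,0,0],[1,-33,6,0,0,0],[0,-33,5,0,0,0],[0,-32,6,0,0,0],[0,-33,5,0,0,0]],
])

```text
time: 2.1
position: [0.4191, 0.1937, 0.1471]
tool_rot: [0.994, 0.106, -0.0, 0.0]
ft_force: [0.6, 0.3, 0.0]
grip_width: 0.0523
grip_force: 0.0
```

>>> drive_tool([
  [[1,-33,6,0,0,0],[0,-33,5,0,0,0],[0,-33,6,0,0,0],[0,-6,25,0,0,0],[0,-5,25,0,0,0],[0,0,0,0,0,0]],
])

```text
time: 2.6
position: [0.3948, 0.3001, 0.0771]
tool_rot: [0.994, 0.107, -0.004, 0.001]
ft_force: [-0.4, 0.0, -0.6]
grip_width: 0.052
grip_force: 0.0
```

```bash
python3 plan.py 397.5,301,25,12,18; python3 - <<'E'
from h import *
c=cam('top');s=cam('scene')
a=cv2.resize(c['img'][220:300,80:180,::-1],None,fx=4,fy=4); b=cv2.resize(s['img'][255:335,395:495,::-1],None,fx=4,fy=4)
cv2.imwrite('pics/s1.png',np.hstack([a,b]))
E
```

```text
t 2.6 p [394.8 300.1  77.1] psi 12.3 w 52.0

[1,0,17,0,0,0.0],[1,0,18,0,0,0.0],[1,0,17,0,0,0.0], | 
end [397.7 300.8  25.1] 12.3
```

View pics/s1.png

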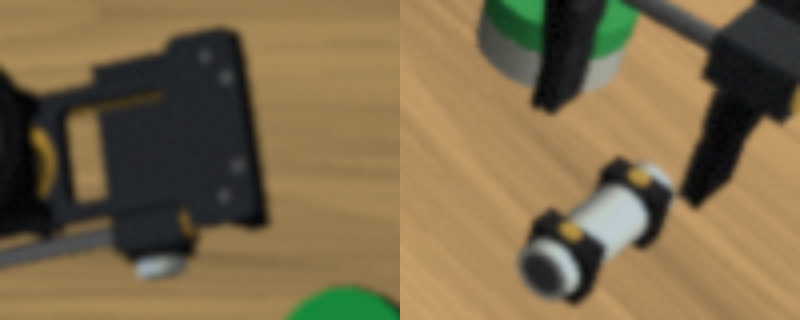

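The scene crop shows the fingers straddling the sleeve with both sides clear, so I'll descend and close.

>>> drive_tool([
  [[1,0,17,0,0,0],[1,0,18,0,0,0],[1,0,16,0,0,0],[0,0,0,0,0,0],[0,0,0,0,0,0]],
])

```text
time: 3.12
position: [0.4012, 0.3002, 0.0303]
tool_rot: [0.994, 0.105, 0.0, -0.0]
ft_force: [0.7, 0.1, 0.4]
grip_width: 0.0522
grip_force: 0.0
```

>>> drive_tool([
  [[0,0,0,0,0,0],[0,0,0,0,0,0],[0,0,0,0,0,0],[0,0,0,0,0,0],[0,0,0,0,0,0],[0,0,0,0,0,0],[0,0,0,0,0,0],[0,0,0,0,0,0]],
], gripper=10, squeeze=15)

```text
time: 3.78
position: [0.4007, 0.3008, 0.0299]
tool_rot: [0.994, 0.106, 0.0, -0.0]
ft_force: [0.0, -0.6, 5.3]
grip_width: 0.0217
grip_force: 15.0
```

```bash
python3 plan.py 398,300,120,12,30 520,60,120,0,36 603,-148,100,0,36 603,-148,60,0,20; python3 - <<'E'
from h import *
s=cam('scene'); save(s,'pics/s2.png',(380,240,520,340),4)
E
```

```text
t 3.78 p [400.7 300.8  29.9] psi 12.1 w 21.7

[-1,0,-23,0,0,0.0],[0,0,-22,0,0,0.0],[-1,0,-23,0,0,0.0],[-1,0,-22,0,0,0.0], |[9,33,0,0,0,0.03],[9,32,0,0,0,0.02],[10,32,0,0,0,0.03],[12,32,0,0,0,0.03],
[12,31,0,0,0,0.02],[13,31,0,0,0,0.03],[13,31,0,0,0,0.03],[15,30,0,0,0,0.02], |[12,30,3,0,0,0.0],[12,30,3,0,0,0.0],[11,29,3,0,0,0.0],[12,30,2,0,0,0.0],
[12,30,3,0,0,0.0],[12,30,3,0,0,0.0],[11,30,3,0,0,0.0], |[0,0,20,0,0,0.0],[0,0,20,0,0,0.0], | 
end [ 602.5 -148.4   59.9] 0.1
```

View pics/s2.png

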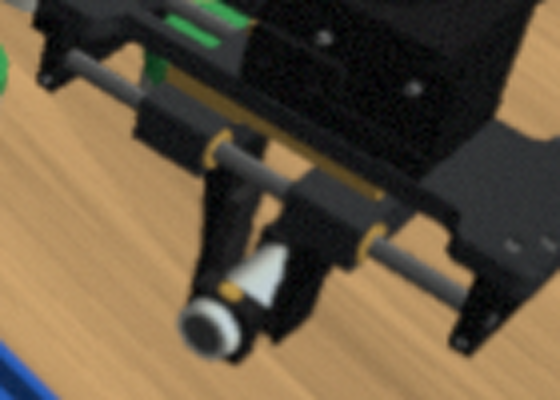

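Width 21.7 mm shows the pads hold the tube between the clamps. That grip is centred and sound, so I'll carry it to the yellow tray.

>>> drive_tool([
  [[0,0,-10,0,0,0],[0,0,-18,0,0,0],[-1,0,-23,0,0,0],[-1,0,-22,0,0,0],[-1,0,-17,0,0,0],[9,33,0,0,0,0.03],[9,32,0,0,0,0.02],[10,32,0,0,0,0.03]],
])

```text
time: 4.5
position: [0.4432, 0.2094, 0.1204]
tool_rot: [0.998, 0.067, 0.0, -0.0]
ft_force: [0.1, -0.7, -0.9]
grip_width: 0.0215
grip_force: 15.0
```

>>> drive_tool([
  [[12,32,0,0,0,0.03],[12,31,0,0,0,0.02],[13,31,0,0,0,0.03],[13,31,0,0,0,0.03],[15,30,0,0,0,0.02],[12,30,3,0,0,0],[12,30,3,0,0,0],[11,29,3,0,0,0]],
])

```text
time: 5.17
position: [0.5554, -0.0303, 0.1107]
tool_rot: [1.0, 0.001, -0.0, -0.0]
ft_force: [-0.3, -0.7, -1.1]
grip_width: 0.0213
grip_force: 15.0
```

>>> drive_tool([
  [[12,30,2,0,0,0],[12,30,3,0,0,0],[12,30,3,0,0,0],[11,30,3,0,0,0],[0,0,20,0,0,0],[0,0,20,0,0,0],[0,0,0,0,0,0],[0,0,0,0,0,0]],
])

```text
time: 5.83
position: [0.6009, -0.148, 0.0586]
tool_rot: [1.0, 0.001, -0.002, -0.001]
ft_force: [-0.0, 0.8, 0.1]
grip_width: 0.0213
grip_force: 15.0
```

```bash
python3 plan.py 604,-148,36,0,10; python3 - <<'E'
from h import *
c=cam('top');s=cam('scene')
a=cv2.resize(c['img'][110:220,310:460,::-1],None,fx=2.66,fy=2.66); b=cv2.resize(s['img'][130:240,140:290,::-1],None,fx=2.66,fy=2.66)
cv2.imwrite('pics/s3.png',np.hstack([a,b]))
E
```

```text
t 5.83 p [ 600.9 -148.    58.6] psi 0.1 w 21.3

[1,0,8,0,0,0.0],[1,0,7,0,0,0.0],[1,0,8,0,0,0.0], | 
end [ 603.9 -148.    35.6] 0.1
```

View pics/s3.png

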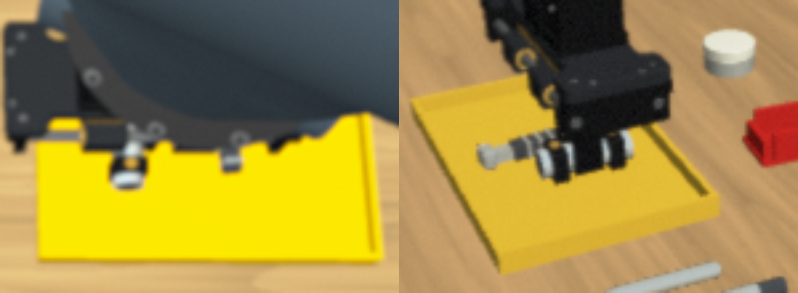

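The sleeve hangs level over the free left part of the yellow tray, clear of the setter. I'll lower it.

>>> drive_tool([
  [[0,0,7,0,0,0],[1,0,6,0,0,0],[0,0,5,0,0,0],[0,0,3,0,0,0],[0,0,1,0,0,0],[0,0,0,0,0,0],[0,0,0,0,0,0],[0,0,0,0,0,0]],
])

```text
time: 6.6
position: [0.6035, -0.1486, 0.0377]
tool_rot: [1.0, 0.001, 0.0, 0.0]
ft_force: [-0.0, 0.3, -0.7]
grip_width: 0.0215
grip_force: 15.0
```

>>> drive_tool([
  [[0,0,1,0,0,0],[0,0,1,0,0,0],[0,0,0,0,0,0],[0,0,0,0,0,0]],
])

```text
time: 6.93
position: [0.6033, -0.1486, 0.0355]
tool_rot: [1.0, 0.001, -0.0, -0.0]
ft_force: [-0.2, 0.8, -1.1]
grip_width: 0.0213
grip_force: 15.0
```

>>> drive_tool([
  [[0,0,1,0,0,0],[0,0,0,0,0,0],[0,0,0,0,0,0]],
])

```text
time: 7.18
position: [0.6035, -0.1486, 0.0349]
tool_rot: [1.0, 0.001, 0.0, 0.0]
ft_force: [-0.6, 0.5, 3.1]
grip_width: 0.0217
grip_force: 15.0
```

>>> drive_tool([
  [[0,0,0,0,0,0],[0,0,0,0,0,0],[0,0,0,0,0,0],[0,0,0,0,0,0],[0,0,-8,0,0,0],[0,0,-15,0,0,0],[0,0,-25,0,0,0],[0,0,-30,0,0,0]],
], gripper=42)

```text
time: 7.85
position: [0.6021, -0.1481, 0.1121]
tool_rot: [1.0, 0.001, -0.002, -0.001]
ft_force: [-0.8, -0.2, 0.0]
grip_width: 0.0364
grip_force: 0.0
```

```bash
python3 plan.py 540,0,120,0,36 427.5,148,110,0,36 427.5,148,80,0,20
```

```text
t 7.85 p [ 602.1 -148.1  112.1] psi 0.1 w 36.4

[-12,-30,-2,0,0,0.0],[-13,-29,-1,0,0,0.0],[-12,-30,-2,0,0,0.0],[-12,-30,-1,0,0,0.0],[-13,-29,-2,0,0,0.0], |[-19,-25,2,0,0,0.0],[-18,-24,1,0,0,0.0],[-19,-25,2,0,0,0.0],
[-19,-25,2,0,0,0.0],[-18,-25,1,0,0,0.0],[-19,-24,2,0,0,0.0], |[0,0,15,0,0,0.0],[0,0,15,0,0,0.0], | 
end [427.6 147.6  80.1] 0.1
```

>>> drive_tool([
  [[-12,-30,-2,0,0,0],[-13,-29,-1,0,0,0],[-12,-30,-2,0,0,0],[-12,-30,-1,0,0,0],[-13,-29,-2,0,0,0],[-19,-25,2,0,0,0],[-18,-24,1,0,0,0],[-19,-25,2,0,0,0]],
], gripper=78)

```text
time: 8.52
position: [0.4846, 0.0743, 0.1163]
tool_rot: [1.0, 0.001, 0.001, 0.0]
ft_force: [0.5, 0.8, 0.7]
grip_width: 0.0676
grip_force: 0.0
```

>>> drive_tool([
  [[-19,-25,2,0,0,0],[-18,-25,1,0,0,0],[-19,-24,2,0,0,0],[0,0,15,0,0,0],[0,0,15,0,0,0],[0,0,0,0,0,0],[0,0,0,0,0,0],[0,0,0,0,0,0]],
])

```text
time: 9.18
position: [0.4295, 0.147, 0.0811]
tool_rot: [1.0, 0.001, 0.001, -0.0]
ft_force: [-0.5, -0.5, -0.2]
grip_width: 0.0675
grip_force: 0.0
```

```bash
python3 plan.py 427.5,148,26,0,14; python3 - <<'E'
from h import *
s=cam('scene');c=cam('top')
a=cv2.resize(c['img'][110:220,310:460,::-1],None,fx=2.66,fy=2.66); b=cv2.resize(s['img'][190:300,310:460,::-1],None,fx=2.66,fy=2.66)
cv2.imwrite('pics/s4.png',np.hstack([a,b]))
E
```

```text
t 9.18 p [429.5 147.   81.1] psi 0.1 w 67.5

[0,0,14,0,0,0.0],[-1,-1,14,0,0,0.0],[0,0,13,0,0,0.0],[-1,0,14,0,0,0.0], | 
end [427.5 148.   26.1] 0.1
```

View pics/s4.png

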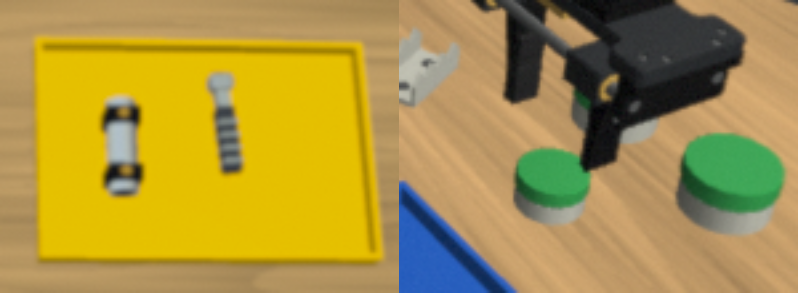

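The sleeve lies flat in the yellow tray, well clear of the setter. The fingers are above the small green tin, so I'll go down on it.

>>> drive_tool([
  [[0,0,14,0,0,0],[-1,-1,14,0,0,0],[0,0,13,0,0,0],[-1,0,13,0,0,0],[0,0,0,0,0,0],[0,0,0,0,0,0]],
])

```text
time: 9.78
position: [0.4269, 0.1479, 0.0267]
tool_rot: [1.0, 0.001, -0.0, 0.0]
ft_force: [0.2, 0.4, 0.5]
grip_width: 0.0678
grip_force: 0.0
```

>>> drive_tool([
  [[0,0,0,0,0,0],[0,0,0,0,0,0],[0,0,0,0,0,0],[0,0,0,0,0,0],[0,0,0,0,0,0],[0,0,0,0,0,0],[0,0,0,0,0,0]],
], gripper=40, squeeze=15)

```text
time: 10.37
position: [0.4272, 0.1481, 0.0271]
tool_rot: [1.0, 0.001, 0.001, -0.0]
ft_force: [-0.9, -0.6, 5.5]
grip_width: 0.0473
grip_force: 15.0
```

```bash
python3 plan.py 428,148,120,0,26 500,-60,125,0,36 557,-276,110,0,36 557,-276,60,0,20
```

```text
t 10.37 p [427.2 148.1  27.1] psi 0.1 w 47.3

[0,0,-23,0,0,0.0],[0,0,-23,0,0,0.0],[1,0,-24,0,0,0.0],[0,0,-23,0,0,0.0], |[10,30,-1,0,0,0.0],[10,30,0,0,0,0.0],[11,29,-1,0,0,0.0],[10,30,-1,0,0,0.0],
[10,30,0,0,0,0.0],[10,30,-1,0,0,0.0],[10,29,-1,0,0,0.0], |[8,31,2,0,0,0.0],[8,31,2,0,0,0.0],[8,31,2,0,0,0.0],[9,31,3,0,0,0.0],[8,31,2,0,0,0.0],
[8,30,2,0,0,0.0],[8,31,2,0,0,0.0], |[0,0,17,0,0,0.0],[0,0,16,0,0,0.0],[0,0,17,0,0,0.0], | 
end [ 557.  -275.6   60.1] 0.1
```

>>> drive_tool([
  [[0,0,-10,0,0,0],[0,0,-18,0,0,0],[0,0,-24,0,0,0],[1,0,-24,0,0,0],[0,0,-17,0,0,0],[10,30,-1,0,0,0],[10,30,0,0,0,0],[11,29,-1,0,0,0]],
])

```text
time: 11.03
position: [0.4586, 0.0587, 0.1225]
tool_rot: [1.0, 0.002, 0.0, -0.0]
ft_force: [1.0, 0.7, -1.5]
grip_width: 0.0475
grip_force: 15.0
```

>>> drive_tool([
  [[10,30,-1,0,0,0],[10,30,0,0,0,0],[10,30,-1,0,0,0],[10,29,-1,0,0,0],[8,31,2,0,0,0],[8,31,2,0,0,0],[8,31,2,0,0,0],[9,31,3,0,0,0]],
])

```text
time: 11.7
position: [0.5319, -0.1849, 0.1158]
tool_rot: [1.0, 0.001, -0.0, -0.0]
ft_force: [0.5, 0.8, -1.1]
grip_width: 0.0471
grip_force: 15.0
```

>>> drive_tool([
  [[8,31,2,0,0,0],[8,30,2,0,0,0],[8,31,2,0,0,0],[0,0,17,0,0,0],[0,0,16,0,0,0],[0,0,17,0,0,0],[0,0,0,0,0,0],[0,0,0,0,0,0]],
])

```text
time: 12.37
position: [0.5555, -0.2748, 0.0588]
tool_rot: [1.0, 0.001, -0.001, -0.001]
ft_force: [-0.0, -1.1, -0.3]
grip_width: 0.0478
grip_force: 15.0
```

>>> drive_tool([
  [[0,0,8,0,0,0],[0,0,7,0,0,0],[0,0,5,0,0,0],[0,0,3,0,0,0],[0,0,2,0,0,0],[0,0,0,0,0,0],[0,0,0,0,0,0],[0,0,0,0,0,0]],
])

```text
time: 13.03
position: [0.5568, -0.2758, 0.0348]
tool_rot: [1.0, 0.001, 0.0, 0.0]
ft_force: [-0.1, 0.4, -1.4]
grip_width: 0.0479
grip_force: 15.0
```

>>> drive_tool([
  [[0,0,1,0,0,0],[0,0,1,0,0,0],[0,0,0,0,0,0],[0,0,0,0,0,0]],
])

```text
time: 13.37
position: [0.5566, -0.2756, 0.0326]
tool_rot: [1.0, 0.001, -0.0, -0.0]
ft_force: [0.6, -0.1, -1.3]
grip_width: 0.0476
grip_force: 15.0
```

>>> drive_tool([
  [[0,0,1,0,0,0],[0,0,0,0,0,0],[0,0,0,0,0,0]],
])

```text
time: 13.62
position: [0.5567, -0.2757, 0.0322]
tool_rot: [1.0, 0.001, 0.0, 0.0]
ft_force: [-1.1, 0.8, 4.4]
grip_width: 0.0474
grip_force: 15.0
```

>>> drive_tool([
  [[0,0,0,0,0,0],[0,0,0,0,0,0],[0,0,0,0,0,0],[0,0,0,0,0,0],[0,0,-8,0,0,0],[0,0,-15,0,0,0],[0,0,-25,0,0,0],[0,0,-20,0,0,0]],
], gripper=65)

```text
time: 14.28
position: [0.5566, -0.2756, 0.1007]
tool_rot: [1.0, 0.001, -0.0, -0.0]
ft_force: [-0.3, -0.8, 0.1]
grip_width: 0.0565
grip_force: 0.0
```

```bash
python3 plan.py 417,-152,100,-4.5,33 417,-152,75,-4.5,25
```

```text
t 14.28 p [ 556.6 -275.6  100.7] psi 0.1 w 56.5

[-23,-21,0,0,0,0.01],[-24,-20,0,0,0,0.02],[-23,-20,0,0,0,0.01],[-25,-20,0,0,0,0.01],[-24,-19,1,0,0,0.02],[-24,-19,0,0,0,0.01], |[0,0,25,0,0,0.0], | 
end [ 417.3 -152.1   74.7] -4.5
```

>>> drive_tool([
  [[-23,-21,0,0,0,0.01],[-24,-20,0,0,0,0.02],[-23,-20,0,0,0,0.01],[-25,-20,0,0,0,0.01],[-24,-19,1,0,0,0.02],[-24,-19,0,0,0,0.01],[0,0,24,0,0,0],[0,0,0,0,0,0]],
], gripper=74)

```text
time: 14.95
position: [0.4149, -0.1502, 0.0734]
tool_rot: [0.999, -0.039, -0.002, -0.001]
ft_force: [-0.1, -0.1, -0.3]
grip_width: 0.0646
grip_force: 0.0
```

>>> drive_tool([
  [[0,0,0,0,0,0],[0,0,0,0,0,0]],
])

```text
time: 15.12
position: [0.419, -0.1534, 0.0751]
tool_rot: [0.999, -0.039, 0.001, 0.001]
ft_force: [0.2, 0.1, -0.7]
grip_width: 0.0645
grip_force: 0.0
```

```bash
python3 plan.py 417,-152,27,-4.5,14; python3 - <<'E'
from h import *
s=cam('scene');c=cam('top')
a=cv2.resize(c['img'][110:220,310:460,::-1],None,fx=2.66,fy=2.66); b=cv2.resize(s['img'][125:235,210:360,::-1],None,fx=2.66,fy=2.66)
cv2.imwrite('pics/s5.png',np.hstack([a,b]))
E
```

```text
t 15.12 p [ 419.  -153.4   75.1] psi -4.5 w 64.5

[-1,0,12,0,0,0.0],[0,-1,12,0,0,0.0],[-1,0,12,0,0,0.0],[0,0,12,0,0,0.0], | 
end [ 417.1 -152.3   27.1] -4.5
```

View pics/s5.png

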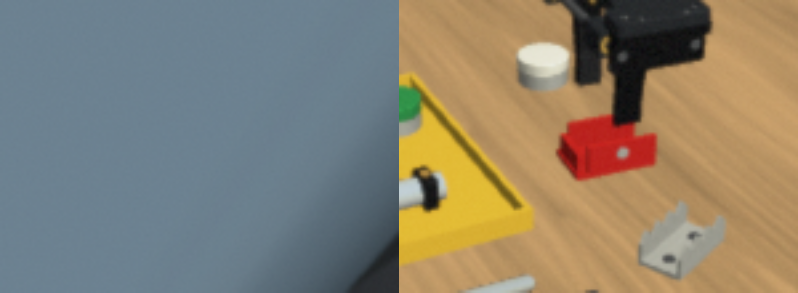

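The green tin is in the yellow tray, and the fingers stand over the toe piece. Grasping it now.

>>> drive_tool([
  [[-1,0,12,0,0,0],[0,0,12,0,0,0],[0,0,12,0,0,0],[0,0,12,0,0,0],[0,0,0,0,0,0],[0,0,0,0,0,0]],
])

```text
time: 15.72
position: [0.4168, -0.1526, 0.0266]
tool_rot: [0.999, -0.039, 0.0, 0.0]
ft_force: [0.5, 0.4, 0.9]
grip_width: 0.0643
grip_force: 0.0
```

>>> drive_tool([
  [[0,0,0,0,0,0],[0,0,0,0,0,0],[0,0,0,0,0,0],[0,0,0,0,0,0],[0,0,0,0,0,0],[0,0,0,0,0,0],[0,0,0,0,0,0]],
], gripper=40, squeeze=12)

```text
time: 16.3
position: [0.4167, -0.1523, 0.0271]
tool_rot: [0.999, -0.039, 0.001, 0.0]
ft_force: [-0.4, 0.9, 5.3]
grip_width: 0.0461
grip_force: 12.0
```

```bash
python3 - <<'E'
import numpy as np
c,s=np.cos(.054),np.sin(.054)
for l in((0,72),(0,3),(0,-68)): print(591+l[0]*c-l[1]*s,235+l[0]*s+l[1]*c)
E
python3 plan.py 420,-152,125,-4.5,26 500,60,130,3,36 587,307,110,3,36 587,307,60,3,20
```

```text
587.1138892925201 306.8950495066886
590.8380787205217 237.99562706277868
594.6702156681755 167.09911991034963
t 16.3 p [ 416.7 -152.3   27.1] psi -4.5 w 46.1

[1,0,-24,0,0,0.0],[1,0,-25,0,0,0.0],[0,0,-24,0,0,0.0],[1,-1,-25,0,0,0.0], |[9,-31,-1,0,0,-0.02],[10,-31,0,0,0,-0.02],[10,-31,-1,0,0,-0.02],[11,-30,-1,0,0,-0.01],
[11,-30,0,0,0,-0.02],[12,-30,-1,0,0,-0.02],[12,-30,-1,0,0,-0.02], |[13,-30,3,0,0,-0.0],[12,-31,2,0,0,-0.0],[13,-30,3,0,0,-0.0],[12,-30,2,0,0,-0.0],[13,-30,3,0,0,-0.0],
[12,-31,2,0,0,-0.0],[13,-30,3,0,0,-0.0],[12,-30,2,0,0,-0.0], |[0,0,17,0,0,-0.0],[0,0,16,0,0,-0.0],[0,0,17,0,0,-0.0], | 
end [587.  306.7  60.1] 3.0
```

>>> drive_tool([
  [[0,0,-10,0,0,0],[1,0,-18,0,0,0],[1,0,-24,0,0,0],[1,-1,-26,0,0,0],[0,0,-20,0,0,0],[9,-31,-1,0,0,-0.02],[10,-31,0,0,0,-0.02],[10,-31,-1,0,0,-0.02]],
])

```text
time: 16.97
position: [0.4541, -0.0597, 0.1271]
tool_rot: [1.0, -0.01, 0.0, 0.0]
ft_force: [0.5, -0.3, -0.7]
grip_width: 0.0457
grip_force: 12.0
```

>>> drive_tool([
  [[11,-30,-1,0,0,-0.01],[11,-30,0,0,0,-0.02],[12,-30,-1,0,0,-0.02],[12,-30,-1,0,0,-0.02],[13,-30,3,0,0,0],[12,-31,2,0,0,0],[13,-30,3,0,0,0],[12,-30,2,0,0,0]],
])

```text
time: 17.63
position: [0.5427, 0.1852, 0.1191]
tool_rot: [1.0, 0.026, -0.001, 0.0]
ft_force: [0.7, -0.0, -0.6]
grip_width: 0.0459
grip_force: 12.0
```

>>> drive_tool([
  [[13,-30,3,0,0,0],[12,-31,2,0,0,0],[13,-30,3,0,0,0],[12,-30,2,0,0,0],[0,0,17,0,0,0],[0,0,16,0,0,0],[0,0,17,0,0,0],[0,0,0,0,0,0]],
])

```text
time: 18.3
position: [0.5833, 0.3062, 0.0555]
tool_rot: [1.0, 0.026, -0.004, 0.001]
ft_force: [-2.3, -0.3, -1.9]
grip_width: 0.0457
grip_force: 12.0
```

>>> drive_tool([
  [[0,0,8,0,0,0],[0,0,7,0,0,0],[0,0,5,0,0,0],[0,0,3,0,0,0],[0,0,2,0,0,0],[0,0,1,0,0,0],[0,0,0,0,0,0],[0,0,0,0,0,0]],
])

```text
time: 18.97
position: [0.5868, 0.3069, 0.0339]
tool_rot: [1.0, 0.026, 0.0, -0.0]
ft_force: [0.4, -1.0, -0.9]
grip_width: 0.0459
grip_force: 12.0
```

>>> drive_tool([
  [[0,0,1,0,0,0],[0,0,0.5,0,0,0],[0,0,0,0,0,0],[0,0,0,0,0,0]],
])

```text
time: 19.3
position: [0.5868, 0.3069, 0.0322]
tool_rot: [1.0, 0.026, 0.0, -0.0]
ft_force: [0.2, 0.2, -0.4]
grip_width: 0.046
grip_force: 12.0
```

>>> drive_tool([
  [[0,0,1,0,0,0],[0,0,0,0,0,0],[0,0,0,0,0,0]],
])

```text
time: 19.55
position: [0.5868, 0.3069, 0.0322]
tool_rot: [1.0, 0.026, 0.0, -0.0]
ft_force: [-1.5, 0.0, 5.4]
grip_width: 0.0459
grip_force: 12.0
```

>>> drive_tool([
  [[0,0,0,0,0,0],[0,0,0,0,0,0],[0,0,0,0,0,0],[0,0,0,0,0,0],[0,0,-8,0,0,0],[0,0,-15,0,0,0],[0,0,-25,0,0,0],[0,0,-20,0,0,0]],
], gripper=63)

```text
time: 20.22
position: [0.5866, 0.3069, 0.1001]
tool_rot: [1.0, 0.026, -0.0, 0.0]
ft_force: [1.0, 0.3, -0.2]
grip_width: 0.0547
grip_force: 0.0
```

```bash
python3 plan.py 432.5,-9,100,27.7,34 432.5,-9,75,27.7,13
```

```text
t 20.22 p [586.6 306.9 100.1] psi 3.0 w 54.7

[-15,28,0,0,0,-0.04],[-17,27,0,0,0,-0.04],[-18,27,0,0,0,-0.04],[-18,26,0,0,0,-0.04],[-20,25,0,0,0,-0.04],[-21,24,0,0,0,-0.04],[-22,24,0,0,0,-0.03],[-22,23,0,0,0,-0.04],
[-23,21,0,0,0,-0.04],[-24,21,0,0,0,-0.04],[-25,20,0,0,0,-0.04], |[0,0,13,0,0,-0.0],[0,0,12,0,0,-0.0], | 
end [432.6  -8.6  75.1] 27.6
```

>>> drive_tool([
  [[-15,28,0,0,0,-0.04],[-17,27,0,0,0,-0.04],[-18,27,0,0,0,-0.04],[-18,26,0,0,0,-0.04],[-20,25,0,0,0,-0.04],[-21,24,0,0,0,-0.04],[-22,24,0,0,0,-0.03],[-22,23,0,0,0,-0.04]],
])

```text
time: 20.88
position: [0.4741, 0.0755, 0.0997]
tool_rot: [0.983, 0.181, 0.0, 0.0]
ft_force: [0.5, -0.6, -0.1]
grip_width: 0.0548
grip_force: 0.0
```

>>> drive_tool([
  [[-23,21,0,0,0,-0.04],[-24,21,0,0,0,-0.04],[-25,20,0,0,0,-0.04],[0,0,13,0,0,0],[0,0,12,0,0,0],[0,0,0,0,0,0],[0,0,0,0,0,0],[0,0,0,0,0,0]],
])

```text
time: 21.55
position: [0.4331, -0.0085, 0.0745]
tool_rot: [0.971, 0.239, 0.0, 0.0]
ft_force: [0.1, 0.2, 0.1]
grip_width: 0.0551
grip_force: 0.0
```

```bash
python3 plan.py 432.5,-9,26,27.7,14; python3 - <<'E'
from h import *
s=cam('scene');c=cam('top')
a=cv2.resize(c['img'][110:220,90:240,::-1],None,fx=2.66,fy=2.66); b=cv2.resize(s['img'][155:265,240:390,::-1],None,fx=2.66,fy=2.66)
cv2.imwrite('pics/s6.png',np.hstack([a,b]))
E
```

```text
t 21.55 p [433.1  -8.5  74.5] psi 27.6 w 55.1

[0,0,12,0,0,-0.0],[0,0,12,0,0,-0.0],[-1,0,12,0,0,-0.0],[0,0,13,0,0,-0.0], | 
end [432.2  -8.9  25.5] 27.6
```

View pics/s6.png

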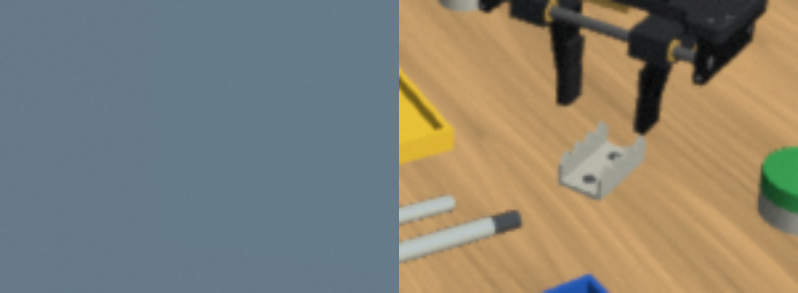

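The fingers are square over the crampon's flanges and clear of the pliers, so I'll grasp it.

>>> drive_tool([
  [[0,0,12,0,0,0],[0,0,12,0,0,0],[0,0,12,0,0,0],[0,0,12,0,0,0],[0,0,0,0,0,0],[0,0,0,0,0,0]],
])

```text
time: 22.15
position: [0.4326, -0.0082, 0.0261]
tool_rot: [0.971, 0.239, -0.0, -0.0]
ft_force: [0.0, -0.8, 0.1]
grip_width: 0.0546
grip_force: 0.0
```

>>> drive_tool([
  [[0,0,0,0,0,0],[0,0,0,0,0,0],[0,0,0,0,0,0],[0,0,0,0,0,0],[0,0,0,0,0,0],[0,0,0,0,0,0],[0,0,0,0,0,0]],
], gripper=30, squeeze=15)

```text
time: 22.73
position: [0.4331, -0.0087, 0.0266]
tool_rot: [0.971, 0.239, 0.001, 0.0]
ft_force: [1.0, 0.5, 7.0]
grip_width: 0.0359
grip_force: 15.0
```

```bash
python3 plan.py 432.5,-9,120,27.7,24 591,238,115,3,34 591,238,60,3,19
```

```text
t 22.73 p [433.1  -8.7  26.6] psi 27.6 w 35.9

[0,0,-23,0,0,-0.0],[0,0,-24,0,0,-0.0],[0,0,-23,0,0,-0.0],[-1,0,-23,0,0,-0.0], |[28,-16,1,0,0,0.05],[28,-18,0,0,0,0.05],[26,-19,1,0,0,0.04],[26,-20,0,0,0,0.05],
[25,-21,1,0,0,0.05],[24,-22,0,0,0,0.05],[22,-24,1,0,0,0.04],[22,-24,0,0,0,0.05],[20,-26,1,0,0,0.05], |[0,0,18,0,0,-0.0],[0,0,18,0,0,-0.0],[0,0,19,0,0,-0.0], | 
end [590.7 238.   59.6] 3.0
```

>>> drive_tool([
  [[0,0,-10,0,0,0],[0,0,-18,0,0,0],[0,0,-24,0,0,0],[0,0,-24,0,0,0],[0,0,-17,0,0,0],[28,-16,1,0,0,0.05],[28,-18,0,0,0,0.05],[26,-19,1,0,0,0.04]],
])

```text
time: 23.4
position: [0.4855, 0.0746, 0.1177]
tool_rot: [0.986, 0.168, 0.0, 0.0]
ft_force: [0.6, -0.5, -2.0]
grip_width: 0.0357
grip_force: 15.0
```

>>> drive_tool([
  [[26,-20,0,0,0,0.05],[25,-21,1,0,0,0.05],[24,-22,0,0,0,0.05],[22,-24,1,0,0,0.04],[22,-24,0,0,0,0.05],[20,-26,1,0,0,0.05],[0,0,18,0,0,0],[0,0,18,0,0,0]],
])

```text
time: 24.07
position: [0.5927, 0.2408, 0.0783]
tool_rot: [1.0, 0.027, 0.002, -0.0]
ft_force: [-0.4, -1.4, -1.6]
grip_width: 0.0358
grip_force: 15.0
```

>>> drive_tool([
  [[0,0,19,0,0,0],[0,0,0,0,0,0],[0,0,8,0,0,0],[0,0,7,0,0,0],[0,0,5,0,0,0],[0,0,3,0,0,0],[0,0,0,0,0,0],[0,0,0,0,0,0]],
])

```text
time: 24.73
position: [0.5913, 0.2385, 0.0364]
tool_rot: [1.0, 0.026, 0.0, -0.0]
ft_force: [0.6, -0.2, -0.4]
grip_width: 0.0359
grip_force: 15.0
```

Contact is expected near z = 31.6.

>>> drive_tool([
  [[0,0,2,0,0,0],[0,0,1,0,0,0],[0,0,1,0,0,0],[0,0,0,0,0,0],[0,0,0,0,0,0],[0,0,0,0,0,0]],
])

```text
time: 25.23
position: [0.5911, 0.2386, 0.0321]
tool_rot: [1.0, 0.026, 0.0, -0.0]
ft_force: [-0.2, 0.9, -0.5]
grip_width: 0.0358
grip_force: 15.0
```

>>> drive_tool([
  [[0,0,0.5,0,0,0],[0,0,0.5,0,0,0],[0,0,0,0,0,0],[0,0,0,0,0,0]],
])

```text
time: 25.57
position: [0.5912, 0.2387, 0.0317]
tool_rot: [1.0, 0.026, 0.0, -0.0]
ft_force: [-1.6, -0.8, 5.8]
grip_width: 0.0357
grip_force: 15.0
```

>>> drive_tool([
  [[0,0,0,0,0,0],[0,0,0,0,0,0],[0,0,0,0,0,0],[0,0,0,0,0,0],[0,0,-8,0,0,0],[0,0,-15,0,0,0],[0,0,-25,0,0,0],[0,0,-25,0,0,0]],
], gripper=51)

```text
time: 26.23
position: [0.5904, 0.2384, 0.1043]
tool_rot: [1.0, 0.026, -0.001, 0.0]
ft_force: [0.8, -0.1, -0.2]
grip_width: 0.044
grip_force: 0.0
```

```bash
python3 plan.py 500,0,110,0,36 402,-304,100,0,36 402,-304,75,0,13
```

```text
t 26.23 p [590.4 238.4 104.3] psi 3.0 w 44.0

[-13,29,-1,0,0,0.01],[-12,29,0,0,0,0.0],[-13,30,-1,0,0,0.01],[-12,29,-1,0,0,0.01],[-12,30,-1,0,0,0.0],[-12,29,0,0,0,0.01],[-12,30,-1,0,0,0.01],[-11,30,-1,0,0,0.0], |
[-11,34,1,0,0,0.0],[-11,33,1,0,0,0.0],[-11,34,1,0,0,0.0],[-11,34,2,0,0,0.0],[-11,34,1,0,0,0.0],[-11,33,1,0,0,0.0],[-11,34,1,0,0,0.0],[-11,34,1,0,0,0.0],
[-11,34,1,0,0,0.0], |[0,0,13,0,0,0.0],[0,0,12,0,0,0.0], | 
end [ 401.5 -304.4   75.3] 0.1
```

>>> drive_tool([
  [[-13,29,-1,0,0,0.01],[-12,29,0,0,0,0],[-13,30,-1,0,0,0.01],[-12,29,-1,0,0,0.01],[-12,30,-1,0,0,0],[-12,29,0,0,0,0.01],[-12,30,-1,0,0,0.01],[-11,30,-1,0,0,0]],
], gripper=78)

```text
time: 26.9
position: [0.5001, -0.0013, 0.1107]
tool_rot: [1.0, 0.001, 0.0, 0.0]
ft_force: [0.5, -0.0, -0.8]
grip_width: 0.0674
grip_force: 0.0
```

>>> drive_tool([
  [[-11,34,1,0,0,0],[-11,33,1,0,0,0],[-11,34,1,0,0,0],[-11,34,2,0,0,0],[-11,34,1,0,0,0],[-11,33,1,0,0,0],[-11,34,1,0,0,0],[-11,34,1,0,0,0]],
])

```text
time: 27.57
position: [0.4126, -0.272, 0.1015]
tool_rot: [1.0, 0.001, 0.0, 0.0]
ft_force: [1.7, -0.3, 0.1]
grip_width: 0.0678
grip_force: 0.0
```

>>> drive_tool([
  [[-11,34,1,0,0,0],[0,0,13,0,0,0],[0,0,12,0,0,0],[0,0,0,0,0,0],[0,0,0,0,0,0],[0,0,0,0,0,0]],
])

```text
time: 28.07
position: [0.4025, -0.3041, 0.0756]
tool_rot: [1.0, 0.001, 0.0, 0.0]
ft_force: [0.4, 0.2, -0.3]
grip_width: 0.0679
grip_force: 0.0
```

```bash
python3 plan.py 402,-304,26.5,0,13; python3 - <<'E'
from h import *
s=cam('scene');c=cam('top')
a=cv2.resize(c['img'][110:220,90:240,::-1],None,fx=2.66,fy=2.66); b=cv2.resize(s['img'][90:200,200:350,::-1],None,fx=2.66,fy=2.66)
cv2.imwrite('pics/s7.png',np.hstack([a,b]))
E
```

```text
t 28.07 p [ 402.5 -304.1   75.6] psi 0.1 w 67.9

[0,0,12,0,0,0.0],[0,0,13,0,0,0.0],[0,0,12,0,0,0.0],[-1,0,12,0,0,0.0], | 
end [ 401.5 -304.1   26.6] 0.1
```

View pics/s7.png

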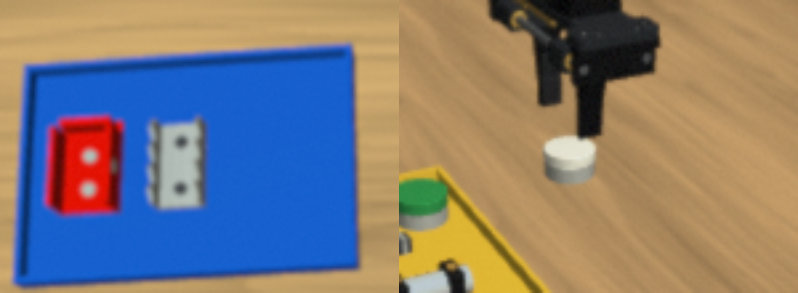

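The toe piece and crampon lie flat and apart in the blue tray, with the right half free. The fingers straddle the white tin.

>>> drive_tool([
  [[0,0,12,0,0,0],[0,0,13,0,0,0],[0,0,12,0,0,0],[0,0,12,0,0,0],[0,0,0,0,0,0],[0,0,0,0,0,0]],
])

```text
time: 28.67
position: [0.4024, -0.3038, 0.0262]
tool_rot: [1.0, 0.001, -0.0, -0.0]
ft_force: [-0.5, -0.3, -0.7]
grip_width: 0.0678
grip_force: 0.0
```

>>> drive_tool([
  [[0,0,0,0,0,0],[0,0,0,0,0,0],[0,0,0,0,0,0],[0,0,0,0,0,0],[0,0,0,0,0,0],[0,0,0,0,0,0],[0,0,0,0,0,0]],
], gripper=40, squeeze=15)

```text
time: 29.25
position: [0.4025, -0.3045, 0.0266]
tool_rot: [1.0, 0.001, 0.0, 0.0]
ft_force: [1.0, 1.1, 6.1]
grip_width: 0.0471
grip_force: 15.1
```

```bash
python3 plan.py 402,-304,120,0,24 500,-60,125,3,36 594,167,110,3,36 594,167,60,3,17
```

```text
t 29.25 p [ 402.5 -304.5   26.6] psi 0.1 w 47.1

[0,0,-23,0,0,0.0],[0,0,-24,0,0,0.0],[0,0,-23,0,0,0.0],[-1,0,-23,0,0,0.0], |[12,-31,-1,0,0,-0.01],[13,-30,0,0,0,-0.0],[13,-30,-1,0,0,-0.01],[13,-31,-1,0,0,-0.01],
[13,-30,0,0,0,-0.0],[13,-30,-1,0,0,-0.01],[14,-30,-1,0,0,-0.0],[13,-30,0,0,0,-0.01], |[15,-32,2,0,0,-0.0],[15,-31,2,0,0,-0.0],[15,-32,2,0,0,-0.0],[16,-32,2,0,0,-0.0],
[15,-31,2,0,0,-0.0],[15,-32,3,0,0,-0.0],[15,-32,2,0,0,-0.0], |[0,0,17,0,0,-0.0],[0,0,16,0,0,-0.0],[0,0,17,0,0,-0.0], | 
end [594.  167.2  59.6] 3.0
```

>>> drive_tool([
  [[0,0,-10,0,0,0],[0,0,-18,0,0,0],[0,0,-24,0,0,0],[0,0,-24,0,0,0],[-1,0,-17,0,0,0],[12,-31,-1,0,0,-0.01],[13,-30,0,0,0,0],[13,-30,-1,0,0,-0.01]],
])

```text
time: 29.92
position: [0.4384, -0.2123, 0.1218]
tool_rot: [1.0, 0.01, 0.0, 0.0]
ft_force: [0.4, 0.7, -1.2]
grip_width: 0.0473
grip_force: 15.0
```

>>> drive_tool([
  [[13,-31,-1,0,0,-0.01],[13,-30,0,0,0,0],[13,-30,-1,0,0,-0.01],[14,-30,-1,0,0,0],[13,-30,0,0,0,-0.01],[15,-32,2,0,0,0],[15,-31,2,0,0,0],[15,-32,2,0,0,0]],
])

```text
time: 30.58
position: [0.5394, 0.0391, 0.1183]
tool_rot: [1.0, 0.026, -0.0, 0.0]
ft_force: [-0.4, 0.3, -1.5]
grip_width: 0.0473
grip_force: 15.0
```

>>> drive_tool([
  [[16,-32,2,0,0,0],[15,-31,2,0,0,0],[15,-32,3,0,0,0],[15,-32,2,0,0,0],[0,0,17,0,0,0],[0,0,16,0,0,0],[0,0,17,0,0,0],[0,0,0,0,0,0]],
])

```text
time: 31.25
position: [0.5907, 0.1675, 0.056]
tool_rot: [1.0, 0.026, -0.004, 0.0]
ft_force: [-0.6, 0.5, -0.9]
grip_width: 0.0473
grip_force: 15.0
```

>>> drive_tool([
  [[0,0,8,0,0,0],[0,0,7,0,0,0],[0,0,5,0,0,0],[0,0,3,0,0,0],[0,0,2,0,0,0],[0,0,0,0,0,0],[0,0,0,0,0,0],[0,0,0,0,0,0]],
])

```text
time: 31.92
position: [0.594, 0.1674, 0.0344]
tool_rot: [1.0, 0.026, 0.0, -0.0]
ft_force: [0.9, 0.2, -0.4]
grip_width: 0.0474
grip_force: 15.0
```

>>> drive_tool([
  [[0,0,1,0,0,0],[0,0,1,0,0,0],[0,0,0.5,0,0,0],[0,0,0,0,0,0],[0,0,0,0,0,0]],
])

```text
time: 32.33
position: [0.5938, 0.1675, 0.0317]
tool_rot: [1.0, 0.026, 0.0, -0.0]
ft_force: [-0.7, 0.8, 0.7]
grip_width: 0.0472
grip_force: 15.0
```

>>> drive_tool([
  [[0,0,0.5,0,0,0],[0,0,0,0,0,0],[0,0,0,0,0,0]],
])

```text
time: 32.58
position: [0.5938, 0.1675, 0.0317]
tool_rot: [1.0, 0.026, 0.0, 0.0]
ft_force: [-1.3, 0.0, 5.2]
grip_width: 0.0477
grip_force: 15.1
```

Contact, so I'll release, rise, and back away towards the robot's right for a last look.

>>> drive_tool([
  [[0,0,0,0,0,0],[0,0,0,0,0,0],[0,0,0,0,0,0],[0,0,0,0,0,0],[0,0,-8,0,0,0],[0,0,-15,0,0,0],[0,0,-25,0,0,0],[0,0,-30,0,0,0]],
], gripper=64)

```text
time: 33.25
position: [0.5923, 0.1672, 0.1085]
tool_rot: [1.0, 0.026, -0.002, 0.0]
ft_force: [0.2, 0.0, -0.2]
grip_width: 0.0557
grip_force: 0.0
```

>>> drive_tool([
  [[-15,25,-10,0,0,0],[-15,30,-10,0,0,0],[-15,32,-10,0,0,0],[-15,32,-10,0,0,0],[-15,32,-10,0,0,0],[-15,32,-10,0,0,0],[-12,32,-10,0,0,0],[-10,34,-10,0,0,0]],
])

```text
time: 33.92
position: [0.4934, -0.088, 0.19]
tool_rot: [1.0, 0.026, -0.0, -0.0]
ft_force: [0.2, -0.2, -0.6]
grip_width: 0.0558
grip_force: 0.0
```

>>> drive_tool([
  [[-10,34,0,0,0,0],[-10,34,0,0,0,0],[-10,34,0,0,0,0],[-10,34,0,0,0,0],[-10,34,0,0,0,0],[-8,34,0,0,0,0],[-4,34,0,0,0,0],[0,34,0,0,0,0]],
])

```text
time: 34.58
position: [0.4456, -0.3634, 0.1896]
tool_rot: [1.0, 0.025, -0.0, -0.0]
ft_force: [-0.2, 0.5, -0.0]
grip_width: 0.0557
grip_force: 0.0
```

>>> drive_tool([
  [[-4,34,0,0,0,0],[-4,34,0,0,0,0],[-4,30,0,0,0,0],[0,0,0,0,0,0],[0,0,0,0,0,0],[0,0,0,0,0,0]],
])

```text
time: 35.08
position: [0.4396, -0.4595, 0.1889]
tool_rot: [1.0, 0.026, -0.0, -0.001]
ft_force: [-0.7, 0.6, 0.8]
grip_width: 0.0555
grip_force: 0.0
```

```bash
python3 - <<'E'
from h import *
s=cam('scene');c=cam('top')
a=cv2.resize(c['img'][90:310,80:480,::-1],(600,330)); b=cv2.resize(s['img'][100:420,130:480,::-1],(295,270)) 
b=cv2.copyMakeBorder(b,0,0,0,305,cv2.BORDER_CONSTANT)
cv2.imwrite('pics/s8.png',np.vstack([a,b]))
E
```

```text
(no output)
```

View pics/s8.png

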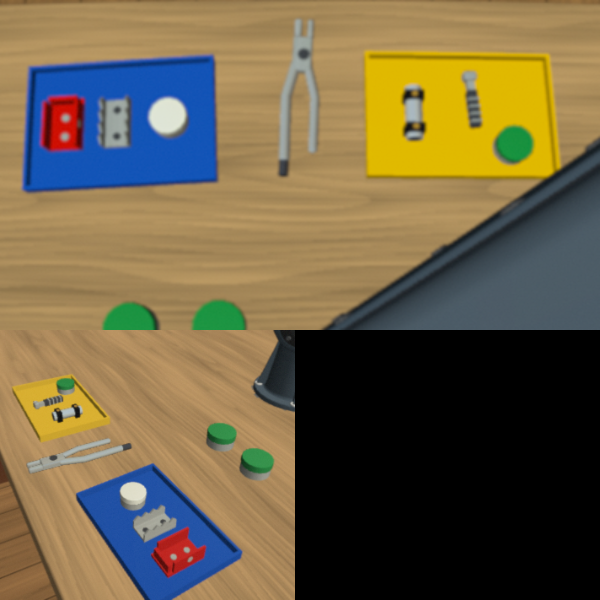

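All five parts lie flat and apart in their trays. The setter and pliers show no visible movement, and both look-alike tins are where they were.

```bash
python3 -c "
from rig import ticket; print(ticket.hand_in())"
```

```text
the job is handed in; nothing more can be done
None
```

The job is handed in at about 35 s of the 112 s allowed. The sleeve and small green tin are in the yellow tray and the toe piece, crampon and white tin in the blue tray; in the last pictures all lie flat and apart, and the setter and pliers look unmoved.

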